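Bolt the cold carrier and take its temperature through the port

ROBOT

A 6-joint arm with a two-finger parallel gripper is mounted at the origin on the work surface. World frame = base frame: x ahead of the robot, y to its left, z up, the work surface at z = 0. Lengths are in mm, angles in rad, forces in N, time in s.
With the tool pointing down it reaches from about 350 to 850 mm from the base axis. Payload 8.1 kg.
Tool frame: the origin (TCP) lies midway between the tips of the shut fingers; the grasp point (between the pads) lies 19 mm behind it (r.tcp_to_grasp is the distance from the TCP to the grasp point, in mm); z points along the fingers, y is the line along which they close (so a half turn about z gives the same grasp; the last joint's range is limited). The gripper opens to 93 mm and grips with 3 to 60 N. Pads are 15 mm wide; open, the fingers measure 128 mm over their backs; the gripper's body (75 mm by 188 mm) begins 65 mm behind the grasp point.
Start: joints at [-1.309, 0.13, 1.488, -0, 1.523, -0.085], TCP at [203.954, -564.276, 218.635] pointing down, gripper open.
Joint ranges: [-2.96, 2.96], [-0.89, 2.26], [0.02, 2.5], [-1.34, 4.48], [0, 2.73], [-2.66, 2.66]. Speed limits (rad/s): [2.39, 2.39, 2.79, 3.14, 3.14, 3.14].

INTERFACE

Orientations are given as a unit quaternion [w, x, y, z].
In Python, from rig import r gives the robot as it stands.
- The arm moves only by the shell command python3 -m inch 'ROWS' [FORCE]. ROWS is JSON, a list of rows, each a list of 5 numbers: the finger opening in mm, from 0 to 93, then the shift along the tool's x, y, z in mm, then the turn about the tool's z in degrees. A call has 1 to 10 rows; each row is the pose to reach, as a shift and turn from the pose commanded when the call began, along the tool's axes at that moment; what a row does not reach only later rows make up. A row lasts 1/10 s, in which the tool goes at most 50 mm and 8.59 degrees, less where a joint would pass 70% of its speed; a pose out of reach is approached as far as the arm can. A call with a gripper value outside its range is refused whole. The fingers move at their own pace and stop on an object; FORCE is the grip in N (left out, the last holds). Time passes only in rows, so rows that repeat a pose let the fingers close. It gives the time, the measured TCP pose, the force, the opening and the grip force at its end, in the units of the state.
- r.get_obs(): the state, without advancing time (a new reading comes with each control period).
- r.get_image(name): name is "scene" or "side" or "wrist"; returns a dict with "img" (400x640x3 uint8, red, green, blue), "K" (3x3 intrinsics, pixels), "rvec" (rotation vector, rad) and "tvec" (3), from world to camera coordinates, as OpenCV has them; the wrist camera has in their place "mount" (4x4, takes a point from camera to tool coordinates, whose origin is the TCP and whose axes are the flange's). Camera axes: x right, y down, z forward; pixel columns grow to the right and rows downward; lengths in mm; the calibration is good to about 2 mm. The wrist camera is an equidistant fisheye: a pixel r from the principal point sees the ray r / f radians off the axis. A picture is of the moment at which its call begins: read the wrist's pose just before it. There is no depth.
- r.hand_in(): hands the job in; it is judged then, once.
Trained networks look in a picture, given as the dict that the camera call returned (one of the last four; its "shot" number tells which), for a name from the list of things; names that differ only in an ending like _2 or _b are one class to them, and where a whole thing is asked for, a point or a joint stands for the part that bears it (a point fixed in the world has none). Each returns a list of dicts, best first, with "score" (0 to 1); they miss things now and then, are a little off and sometimes report something else, mostly with a low value. They report only what shows in the picture. A call takes as long as a camera call. They do not tell look-alikes from the thing itself.
- r.recognise(query, picture): "point" ([x, y, z] in mm, in world coordinates, good to about 4 mm: the middle of the surface that is visible of it).
- r.outline_of(query, picture): "region" (400x640 bool, what is visible of it).
The state is a dict: "time": time; "joint_positions": joint angles; "dq": joint speeds; "tau": joint torques, N m; "position": TCP position; "eef_rot": TCP orientation; "force": force on the tool from outside, world axes, zero at the start; "torque": the same for the moment, N m; "width": finger opening in mm; "grip_force": force on a finger pad.
Only numpy, scipy, OpenCV 4.12 (cv2) and the standard library are available. Lean on these libraries where they do the work, as an engineer would, in place of code of your own. Each camera call takes 0.05 s, during which the arm holds its last target. There are 200 camera calls.

TASK

Slide the barrel bolt on the carrier's lid fully home into its brass keeper. Then take the probe thermometer by its red handle out of its wooden stand and lower its rod upright through the white guide port in the lid, never letting the probe touch the port or the carrier, until the orange band on the rod is level with the port's mouth. Finish while still holding it there, steady and centred in the port, with the bolt still home and the label roll, green bottle and label box left where they were.

Things in the scene. Friction and masses are not known exactly. Their poses are not given: they have to be found in the camera images.
- tote: Insulated carrier, fixed to the table: grey box 240 x 280 x 130 mm (x, y, z) with a blue lid set flush in its top. Origin: centre of its underside, on the table. The top is 130 mm up. Its own x, y axes follow its 240 and 280 mm sides. On the lid stand the guide port and, 60 mm towards -x of the centre line, the barrel bolt, which runs along y.
- guide (a point): Centre of the mouth (top rim) of the round white guide port in the lid; axes as the carrier's. The port is a collar of 46 mm outer diameter that stands 15 mm above the lid; its straight vertical bore is 24 mm in diameter and 40 mm deep through collar and lid, then opens into the empty inside, whose floor is 133 mm below this point.
- bolt (a joint): Travel of the barrel bolt along the carrier's +y axis, in m: 0 = fully withdrawn, 0.045 = fully home in the keeper (hard stop). It starts partly or fully withdrawn, stays where it is left and needs about 2 N to slide.
- bolt_knob (a point): The bolt's upright knob, a steel pin 12 mm in diameter with a black cap 16 mm in diameter and 12 mm tall; this point is the centre of the cap, 45 mm above the lid (175 mm above the table), and it moves with the bolt. The cap's top is 6 mm above this point. The bolt's rod and staples stay below 20 mm above the lid. Axes as the carrier's.
- keeper (a point): Centre of the brass keeper, a staple on the carrier's rim at the +y end of the bolt, 26 mm wide, 24 mm long and 20 mm high. Fixed to the carrier.
- stand: Wooden stand, fixed to the table: block 70 x 70 x 90 mm with a vertical hole 14 mm in diameter in the middle of its top, in which the probe hangs. Origin: centre of its underside.
- probe_grip (a point): Centre of the probe thermometer's red handle, a box 24 x 24 x 56 mm (x, y, z), x and y axes square to its faces; z is up along the probe. A steel rod 8 mm in diameter and 80 mm long runs down from the middle of the handle's underside; the tip is 108 mm below this point. The probe weighs about 90 g. At the start it hangs upright in the stand, the handle's underside resting on the stand's top (this point is 118 mm above the table), square to the stand within 0.2 rad.
- probe_band (a point): Middle of the orange band (10 mm tall) round the probe's rod, 58 mm below the handle's centre and 50 mm above the tip; on the rod's axis.
- probe_tip (a point): Lower tip of the probe's rod, on its axis, 108 mm below the handle's centre.
- label_roll: Bystander: white roll of labels standing on end, 84 mm diameter, 60 mm tall. Origin: centre of its underside.
- spray: Bystander: green bottle 60 mm in diameter, 150 mm tall. Origin: centre of its underside.
- label_box: Bystander: open cardboard box of label cards, 100 x 150 x 60 mm. Origin: centre of its underside.
There are look-alikes about, which are no part of the job. There is more than one size of the part that bears probe_grip; the job needs the smaller. Leave any purple look-alike of the stand alone.

How it is judged:
By the outcome, as a careful person would: the job done as asked, in the order asked, and still so for the second after the job is handed in, while the arm keeps its last pose, push and grip.
It also fails if it takes over 64 s, if anything falls off the work surface, if the arm or the gripper's body presses on something with over 40 N, if the wrist force passes 120 N, or if a joint passes its speed limit or range.

## Working session

There is one attempt and no reset: what is moved stays moved. The work goes in short steps, Python scripts to look and compute and a shell command to move; the robot and the scene stay as the last step left them, time stands still between calls to the robot, and variables do not carry over. Pictures are saved under pics/ and viewed, at most 10 in all, crops included, and the job is handed in when it is done.

```bash
mkdir -p pics; ls
python3 - <<'E'
from rig import r
import cv2,numpy as np
o=r.get_obs();print(o['time'],o['position'],o['eef_rot'],o['width'],r.tcp_to_grasp)
for n in ["scene","side"]:
    p=r.get_image(n);cv2.imwrite(f"pics/{n}0.png",p["img"][:,:,::-1])
    print(n,p['K'].tolist(),np.round(p['rvec'],3),np.round(p['tvec'],1))
    for q in ["tote","guide","bolt_knob","keeper","stand","probe_grip","label_roll","spray","label_box"]:
        try: print(q,[(np.round(d['point']).tolist(),round(d['score'],2)) for d in r.recognise(q,p)[:4]])
        except Exception as e: print(q,e)
E
```

```text
pics
0.0 [ 203.80359075 -563.7255727   217.60946627] [-8.92981703e-04  9.85002921e-01  1.72535331e-01 -8.56329532e-05] 93.03796760274761 18.8
scene [[416.8904178443832, 0.0, 321.822673637844], [0.0, 416.8904178443832, 203.44802780660476], [0.0, 0.0, 1.0]] [ 1.832  1.803 -0.643] [-118.  -300.  1471.9]
tote [([607.0, -95.0, 132.0], 0.59)]
guide [([608.0, -93.0, 128.0], 0.65)]
bolt_knob [([513.0, -62.0, 142.0], 0.62)]
keeper [([610.0, -94.0, 130.0], 0.66)]
stand [([464.0, 218.0, 73.0], 0.66), ([304.0, 218.0, 80.0], 0.6)]
probe_grip [([549.0, 287.0, 156.0], 0.67), ([448.0, 223.0, 128.0], 0.58)]
label_roll [([686.0, 211.0, 59.0], 0.84)]
spray [([680.0, 403.0, 93.0], 0.61)]
label_box [([521.0, 439.0, 54.0], 0.89)]
side [[377.30292872476093, 0.0, 313.874286786559], [0.0, 377.30292872476093, 195.27951261845746], [0.0, 0.0, 1.0]] [ 0.713 -2.535  1.253] [504.1 187.6 947. ]
tote [([520.0, -26.0, 124.0], 0.83)]
guide [([523.0, -22.0, 126.0], 0.67)]
bolt_knob []
keeper [([521.0, -25.0, 128.0], 0.88)]
stand [([423.0, 240.0, 67.0], 0.94), ([283.0, 247.0, 75.0], 0.64)]
probe_grip [([538.0, 297.0, 148.0], 0.82), ([436.0, 229.0, 122.0], 0.59)]
label_roll [([664.0, 238.0, 48.0], 0.64)]
spray [([647.0, 429.0, 86.0], 0.85)]
label_box [([483.0, 459.0, 49.0], 0.6)]
```

View pics/scene0.png

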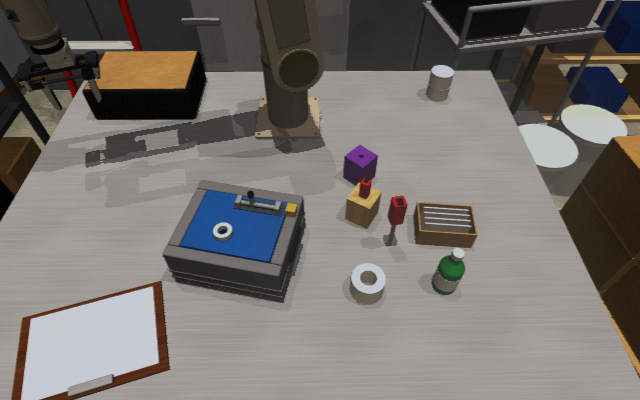

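View pics/side0.png

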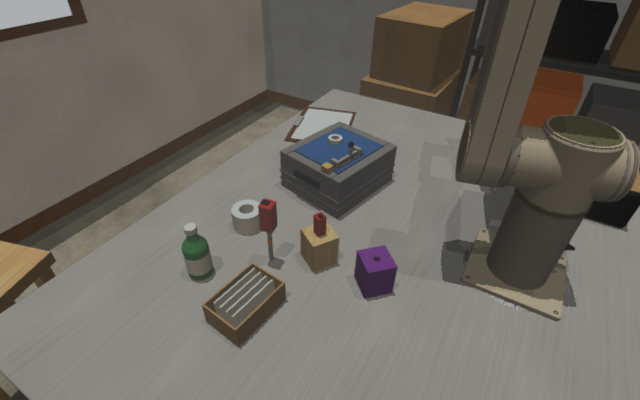

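Scene: the carrier's knob is at (251,196), guide port (223,231), keeper (291,209). There are two red-handled candidates: (365,188), small, in the wooden stand, and (398,210), larger, upright on the table. The small one in the wood stand fits. The purple block at (361,165) is a look-alike. One enlarged crop will confirm this.

```bash
cat > h.py <<'E'
import numpy as np,cv2
def ray(p,uv):
    R=cv2.Rodrigues(np.array(p['rvec'],float))[0];t=np.array(p['tvec'],float).ravel()
    d=R.T@np.linalg.inv(p['K'])@np.array([uv[0],uv[1],1.]);return -R.T@t,d/np.linalg.norm(d)
def atz(p,uv,z):
    c,d=ray(p,uv);return c+d*(z-c[2])/d[2]
def Rq(q):
    from scipy.spatial.transform import Rotation as R
    return R.from_quat([q[1],q[2],q[3],q[0]]).as_matrix()
def wray(p,o,uv):
    K=p['K'];x=np.array([(uv[0]-K[0,2])/K[0,0],(uv[1]-K[1,2])/K[1,1]]);th=np.linalg.norm(x)
    d=np.array([*(x/max(th,1e-9)*np.sin(th)),np.cos(th)]);M=np.array(p['mount']);R=Rq(o['eef_rot'])
    return R@M[:3,3]+o['position'],R@M[:3,:3]@d
def watz(p,o,uv,z):
    c,d=wray(p,o,uv);return c+d*(z-c[2])/d[2]
E
python3 - <<'E'
from rig import r
import cv2,numpy as np
from h import *
s=r.get_image("scene");d=r.get_image("side");o=r.get_obs();w=r.get_image("wrist")
a=cv2.resize(s['img'][150:300,160:420],(800,462),interpolation=cv2.INTER_CUBIC)
cv2.imwrite("pics/crop1.png",a[:,:,::-1])
cv2.imwrite("pics/w0.png",w['img'][:,:,::-1])
print(w['K'],w['mount'])
for n,us,ud,z in [("guide",(223,230.5),(335.5,138.5),145),("knob",(251,195),(351,145),175),("keeper",(291.5,209),(327.5,167.5),150),("grip top",(365.5,180),(320,214.5),146)]:
    print(n,np.round(atz(s,us,z)),np.round(atz(d,ud,z)))
E
```

```text
[[309.70691629   0.         320.52208074]
 [  0.         309.70691629 200.18751577]
 [  0.           0.           1.        ]] [[-2.20075788e-04 -9.60156392e-01 -2.79463154e-01  7.80538865e+01]
 [ 9.99999925e-01 -1.22172585e-04 -3.67744305e-04  3.66803252e-01]
 [ 3.18949309e-04 -2.79463214e-01  9.60156347e-01 -1.65759229e+02]
 [ 0.00000000e+00  0.00000000e+00  0.00000000e+00  1.00000000e+00]]
guide [ 591. -126.  145.] [ 583. -117.  145.]
knob [507. -64. 175.] [502. -59. 175.]
keeper [532.  34. 150.] [520.  45. 150.]
grip top [434. 223. 146.] [440. 223. 146.]
```

View pics/crop1.png

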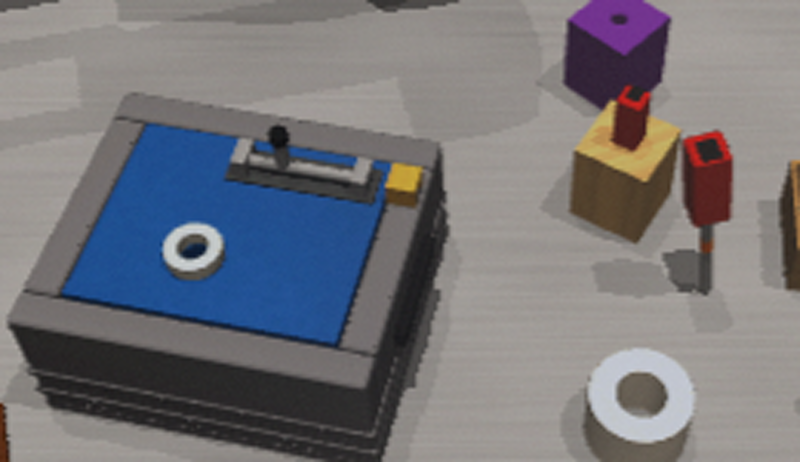

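The crop confirms it: the small red handle sits in the wooden stand (crop 632,118), the big one stands free (707,180), and the purple block is at (620,45). Next: carrier yaw, and the tool-axis shift to a view pose above the knob.

```bash
cat >> h.py <<'E'
def goal(o,P,yaw=None):
    # shift in tool axes to bring TCP to P; turn (deg) so tool y is parallel to world direction yaw (rad), mod half turn
    R=Rq(o['eef_rot']);s=R.T@(np.array(P,float)-o['position']);t=None
    if yaw is not None:
        v=R.T@np.array([np.cos(yaw),np.sin(yaw),0]);t=np.degrees(np.arctan2(-v[0],v[1]));t=(t+90)%180-90
    return np.round(s,1),t
E
python3 - <<'E'
from rig import r
from h import *
s=r.get_image("scene");o=r.get_obs()
f=lambda u,v:(160+(u+.5)/3.077-.5,150+(v+.5)/3.08-.5)
C=[atz(s,f(*c),130)[:2] for c in [(125,95),(440,143),(375,355),(12,322)]]
print(np.round(C))
for a,b in [(0,1),(3,2),(0,3),(1,2)]:
    e=C[b]-C[a];print(np.linalg.norm(e),np.degrees(np.arctan2(e[1],e[0])))
print(np.mean(C,0),atz(s,f(279,136),175),atz(s,f(193,250),145))
e=C[1]-C[0];yaw=np.arctan2(e[1],e[0]);print(goal(o,[505,-62,290],yaw))
E
```

```text
[[ 416. -212.]
 [ 473.   60.]
 [ 677.   14.]
 [ 645. -257.]]
277.5927436710459 77.97533513872672
273.6515766331367 83.21611562180757
233.91394862179422 -11.21697709222872
208.90264439258056 -12.515010675754862
[552.77883901 -98.79519727] [503.05062732 -66.04477077 175.        ] [ 591.5304175 -127.3566228  145.       ]
(array([ 453.8, -370.1,  -71.4]), np.float64(31.89464980432797))
```

```bash
python3 -m inch '[[93,20,-15,-40,0],[93,55,-45,-71,3],[93,90,-75,-71,8],[93,127,-105,-71,12],[93,164,-135,-71,16],[93,201,-165,-71,20],[93,238,-195,-71,24],[93,275,-225,-71,28],[93,312,-255,-71,32],[93,349,-285,-71,32]]' && python3 -m inch '[[93,31,-49,0,0],[93,62,-75,0,0],[93,93,-95,0,0],[93,110,-108,0,0],[93,127,-120,0,0],[93,127,-120,0,0]]'
python3 - <<'E'
from rig import r
from h import *
o=r.get_obs();print(o['time'],o['position'],o['joint_positions'],goal(o,[505,-62,290],np.radians(78.5)))
w=r.get_image("wrist");cv2.imwrite("pics/w1.png",w['img'][:,:,::-1])
E
```

```text
time: 2.2
position: [436.0, -175.9, 290.0]
eef_rot: [0.0, 0.994, -0.107, 0.0]
force: [1.2, -0.9, 0.8]
width: 93.3
grip_force: 0.0
time: 2.8
position: [586.0, -85.7, 288.8]
eef_rot: [-0.0, 0.995, -0.105, -0.0]
force: [0.6, -0.8, -0.8]
width: 93.1
grip_force: 0.0
2.8 [586.01360589 -85.68728604 288.82729694] [-2.32029048e-01  9.17423850e-02  1.40298094e+00  4.36756291e-04
  1.64761687e+00  1.54863314e+00] (array([-84.2,  -6.3,  -1.1]), np.float64(-0.5225073212009193))
```

View pics/w1.png

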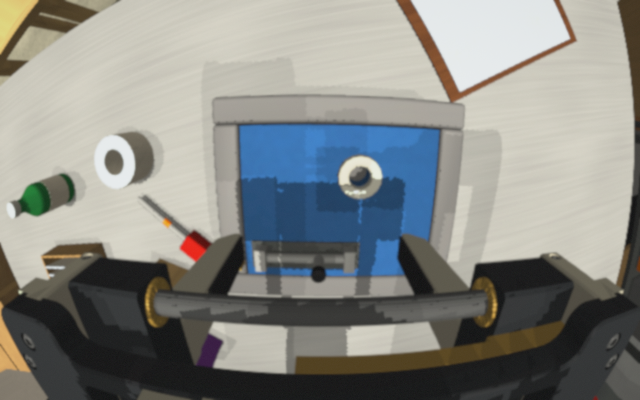

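The wrist picture shows the port mouth at (360,177), the knob cap at (318,274), and the lid's far corners at (240,124) and (440,129). The keeper is hidden behind the left finger.

Run:
```python
from rig import r
from h import *
o=r.get_obs();w=r.get_image("wrist");im=w['img'].astype(int)
m=((im.min(2)>150)).astype(np.uint8);m[:,:330]=0;m[:,395:]=0;m[:150]=0;m[205:]=0
c=max(cv2.findContours(m,cv2.RETR_EXTERNAL,cv2.CHAIN_APPROX_NONE)[0],key=cv2.contourArea)
P=np.array([watz(w,o,q[0],145)[:2] for q in c],np.float32);print("ring",len(c),cv2.minEnclosingCircle(P), cv2.fitEllipse(P))
print("guide px",watz(w,o,(360,177),145),"knob",watz(w,o,(318,274),175))
A=[watz(w,o,u,130)[:2] for u in [(214,98),(464,104),(240,124),(440,129)]]
for i in (0,2):
    e=A[i+1]-A[i];print(A[i],A[i+1],np.linalg.norm(e),np.degrees(np.arctan2(e[1],e[0])))
x=(im[262:286,300:336].max(2)<45);ys,xs=np.nonzero(x);print(xs.mean()+300,ys.mean()+262,len(xs),np.ptp(xs),np.ptp(ys))
```

```text
ring 128 ((589.620849609375, -128.1254119873047), 22.680194854736328) ((594.679443359375, -128.42630004882812), (32.18632507324219, 42.20372009277344), 174.818603515625)
guide px [ 588.90111952 -128.69198122  145.        ] knob [504.5698406  -66.59250756 175.        ]
[704.20457753   4.84595061] [ 644.25631638 -261.68009405] 273.1847845240076 -102.67627091066615
[669.08505198 -16.93834231] [ 620.83082124 -227.56682286] 216.08523226637865 -102.90358457584223
317.13422818791946 272.20805369127515 149 11 14
```

Run:
```python
from rig import r
from h import *
o=r.get_obs();print(goal(o,[504.5,-66,157],np.radians(77.4)),Rq(o['eef_rot'])[:,1])
```

```text
(array([-82.5,  -3.7, 132.3]), np.float64(0.5104396807421381)) [-2.09440200e-01 -9.77821435e-01  2.10935306e-04]
```

```bash
python3 -m inch '[[60,-42,-2,0,0.5],[60,-82,-4,30,0.5],[60,-82,-4,75,0.5],[60,-82,-4,115,0.5],[60,-82,-4,132,0.5],[10,-82,-4,132,0.5],[10,-82,-4,132,0.5],[10,-82,-4,132,0.5],[10,-82,-4,132,0.5],[10,-82,-4,132,0.5]]' 10
```

```text
time: 3.9
position: [506.2, -66.1, 159.0]
eef_rot: [0.0, 0.994, -0.11, 0.001]
force: [1.4, -0.2, 0.4]
width: 24.3
grip_force: 0.0
```

```bash
python3 -m inch '[[5,0,0,0,0],[5,0,0,0,0],[5,0,0,0,0]]' 10; python3 -m inch '[[5,0,-6,0,0],[5,0,-12,0,0],[5,0,-18,0,0],[5,0,-24,0,0]]' 10
```

```text
time: 4.2
position: [505.8, -65.9, 158.2]
eef_rot: [0.0, 0.994, -0.11, 0.0]
force: [-0.2, 0.6, 3.4]
width: 15.6
grip_force: 10.0
time: 4.6
position: [511.1, -42.1, 158.2]
eef_rot: [0.0, 0.994, -0.11, 0.001]
force: [-0.9, -1.9, 5.4]
width: 15.8
grip_force: 10.0
```

```bash
python3 -m inch '[[5,0,-5,0,0],[5,0,-10,0,0],[5,0,-12,0,0],[5,0,-12,0,0]]'; python3 -m inch '[[5,0,-3,0,0],[5,0,-5,0,0],[5,0,-5,0,0]]'
```

```text
time: 5.0
position: [513.8, -30.0, 158.2]
eef_rot: [-0.0, 0.994, -0.11, 0.001]
force: [0.3, 0.8, 4.2]
width: 15.2
grip_force: 10.0
time: 5.3
position: [514.9, -25.2, 158.2]
eef_rot: [-0.0, 0.994, -0.11, 0.001]
force: [-0.3, -0.2, 5.1]
width: 15.4
grip_force: 10.0
```

```bash
python3 -m inch '[[5,0,-2,0,0],[5,0,-4,0,0],[5,0,-5,0,0],[5,0,-5,0,0]]'; python3 -m inch '[[5,0,-1.5,0,0],[5,0,-3,0,0],[5,0,-3,0,0]]'
```

```text
time: 5.7
position: [515.2, -23.9, 158.1]
eef_rot: [0.003, 0.994, -0.111, 0.0]
force: [-3.6, -16.4, 5.5]
width: 15.8
grip_force: 10.0
time: 6.0
position: [515.7, -21.6, 158.0]
eef_rot: [0.003, 0.994, -0.111, -0.0]
force: [-5.0, -19.1, 5.8]
width: 20.3
grip_force: 10.0
```

Hard stop reached (19 N, travel about 45 mm). Now release, rise and check.

```bash
python3 -m inch '[[60,0,0,0,0],[60,0,0,0,0],[60,0,0,0,0],[60,0,0,0,0],[60,0,0,-40,0],[93,20,0,-85,0],[93,50,0,-130,0],[93,50,0,-130,0]]'
python3 - <<'E'
from rig import r
from h import *
o=r.get_obs();w=r.get_image("wrist");cv2.imwrite("pics/w2.png",w['img'][:,:,::-1])
s=r.get_image("scene");cv2.imwrite("pics/s2.png",cv2.resize(s['img'][150:300,160:420],(800,462),interpolation=cv2.INTER_CUBIC)[:,:,::-1])
print(o['time'],o['position'])
E
```

```text
time: 6.8
position: [569.2, -29.5, 294.4]
eef_rot: [0.0, 0.994, -0.11, 0.005]
force: [0.6, -0.9, -0.1]
width: 79.3
grip_force: 0.0
6.8 [569.21699595 -29.4540076  294.418934  ]
```

View pics/w2.png

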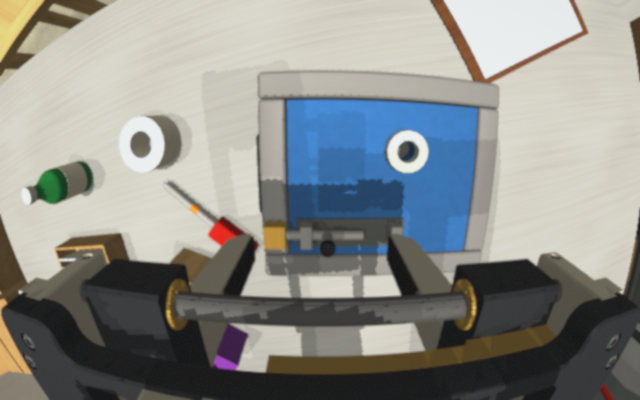

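The knob is at (328,247), next to the keeper (273,235) with the rod in it, and the port mouth is at (408,151). Next: measure the second guide fix, the bolt travel, and the stand and handle yaw.

Run:
```python
from rig import r
from h import *
o=r.get_obs();w=r.get_image("wrist");im=w['img'].astype(int);s=r.get_image("scene")
m=((im.min(2)>150)).astype(np.uint8);m[:,:378]=0;m[:,440:]=0;m[:120]=0;m[185:]=0
c=max(cv2.findContours(m,cv2.RETR_EXTERNAL,cv2.CHAIN_APPROX_NONE)[0],key=cv2.contourArea)
P=np.array([watz(w,o,q[0],145)[:2] for q in c],np.float32);print("ring",cv2.minEnclosingCircle(P))
g=watz(w,o,(408,151),145);k=watz(w,o,(328,247),175);kp=watz(w,o,(274,226),150);print(g,k,kp)
a=np.radians(-12.5);B=np.array([[np.cos(a),np.sin(a)],[-np.sin(a),np.cos(a)]])
print("carrier frame knob-guide",B@(k-g)[:2],"keeper-knob",B@(kp-k)[:2],"initial",B@np.array([504.5-589.2,-66.3+128.4]))
f=lambda u,v:(160+(u+.5)/3.077-.5,150+(v+.5)/3.08-.5)
S=np.array([atz(s,f(*q),90)[:2] for q in [(575,150),(612,105),(680,133),(640,178)]]);print("stand",S,S.mean(0))
for i in range(4):
    e=S[(i+1)%4]-S[i];print(np.linalg.norm(e),np.degrees(np.arctan2(e[1],e[0]))%90)
print("handle top",atz(s,f(634,97),146))
print(goal(o,[437,223,290],np.radians(77.5)))
```

```text
ring ((589.6271362304688, -127.64787292480469), 23.008939743041992)
[ 586.44414769 -125.69380368  145.        ] [514.37356569 -24.89097942 175.        ] [539.03869822  27.7622013  150.        ]
carrier frame knob-guide [-92.17994581  82.81446588] keeper-knob [12.6842363  56.74360187] initial [-96.13317183  42.29554674]
stand [[448.5624125  175.91955153]
 [396.01446687 212.14981542]
 [430.10515921 269.76078671]
 [480.70911529 229.91981399]] [438.84778847 221.93749191]
63.827256021154234 55.4148783190941
66.94176062976523 59.38551702945746
64.40546155647056 51.78630732115847
62.84456098750673 59.234390087066885
handle top [438.02857723 223.52253738 146.        ]
(array([-180.9, -217.6,   -1.6]), np.float64(-0.11637177542121435))
```

Run:
```python
from rig import r
from h import *
o=r.get_obs();print(goal(o,[397,159,290],np.radians(-33.5)))
```

```text
(array([-203.8, -146.6,   -3.7]), np.float64(-69.1147859120875))
```

```bash
python3 -m inch '[[93,-30,-20,0,-8],[93,-58,-40,0,-16],[93,-86,-60,0,-24],[93,-114,-80,0,-32],[93,-140,-100,0,-40],[93,-165,-118,0,-48],[93,-190,-135,0,-56],[93,-204,-147,-4,-64],[93,-204,-147,-4,-69],[93,-204,-147,-4,-69]]'
python3 - <<'E'
from rig import r
from h import *
o=r.get_obs();w=r.get_image("wrist");cv2.imwrite("pics/w3.png",cv2.resize(w['img'][100:300,180:460],(784,560),interpolation=cv2.INTER_CUBIC)[:,:,::-1])
print(o['time'],o['position'],o['joint_positions'])
E
```

```text
time: 8.0
position: [396.3, 159.4, 289.7]
eef_rot: [-0.0, 0.881, 0.474, -0.001]
force: [-0.1, 0.6, 0.6]
width: 92.9
grip_force: 0.0
8.0 [396.31198178 159.38769536 289.68730878] [ 2.62188778e-01 -3.64723974e-01  1.81708344e+00  4.93048419e-05
  1.69205871e+00  8.46163836e-01]
```

View pics/w3.png

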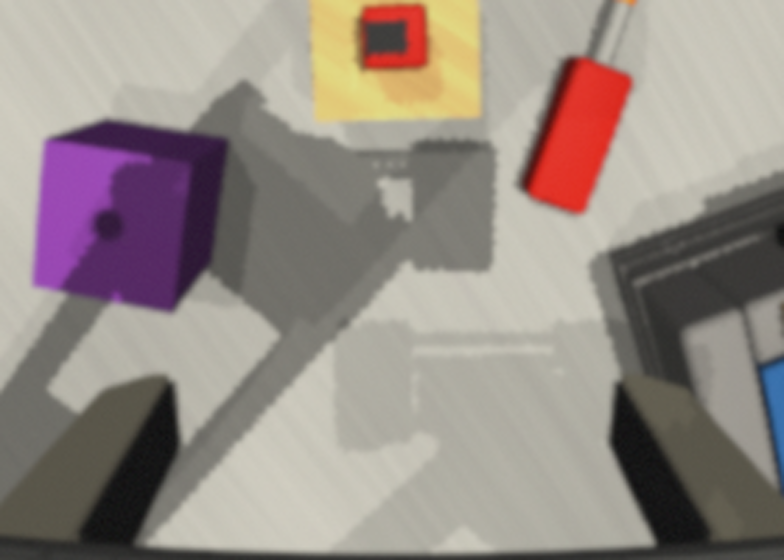

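The view shows the small handle in the stand at crop (393,38), full (320,113), and the big red probe lying at crop (580,135). I'll locate both before descending.

Run:
```python
from rig import r
from h import *
o=r.get_obs();w=r.get_image("wrist");s=r.get_image("scene");d=r.get_image("side")
f=lambda u,v:(180+(u+.5)/2.8-.5,100+(v+.5)/2.8-.5)
def tri(rs):
    A=sum(np.eye(3)-np.outer(q,q) for c,q in rs);b=sum((np.eye(3)-np.outer(q,q))@c for c,q in rs);return np.linalg.solve(A,b)
wr=lambda uv:wray(w,o,uv)
for n,L in {"big handle":[wr(f(580,135)),ray(s,(398,210)),ray(d,(268,217))],"big tip s/d":[ray(s,(390,244)),ray(d,(274,261))],"big top s/d":[ray(s,(399,199)),ray(d,(267,203))]}.items():
    L=[(c,q/np.linalg.norm(q)) for c,q in L];X=tri(L);print(n,X,[np.linalg.norm((np.eye(3)-np.outer(q,q))@(X-c)) for c,q in L])
H=np.array([watz(w,o,f(*q),146)[:2] for q in [(363,8),(425,5),(428,68),(363,70)]]);print(H,H.mean(0))
for i in range(4):
    e=H[(i+1)%4]-H[i];print(np.linalg.norm(e),np.degrees(np.arctan2(e[1],e[0]))%90)
S=np.array([watz(w,o,f(*q),90)[:2] for q in [(315,122),(481,117)]]);e=S[1]-S[0];print(S,np.linalg.norm(e),np.degrees(np.arctan2(e[1],e[0]))%90)
```

```text
big handle [518.87087055 245.98176937 146.58565516] [np.float64(97.26391204572711), np.float64(51.301558533678126), np.float64(48.020494574064905)]
big tip s/d [533.26711175 292.91789968  -2.44196331] [np.float64(2.2900025541673203), np.float64(2.290002554167416)]
big top s/d [536.45994615 292.17673986 187.75883843] [np.float64(1.8202077098272527), np.float64(1.8202077098271834)]
[[436.20245536 237.91098857]
 [454.91091497 226.71410276]
 [443.37345791 207.37068002]
 [423.84576494 219.53253815]] [439.58314829 222.88207738]
21.80313538704472 59.09976615444009
22.522897657614973 59.18587801398209
23.005251268368326 58.08532650133105
22.14622401080533 56.085216911764775
[[391.6955306  211.88407402]
 [451.21636175 174.79164872]] 70.13256986213752 58.06950272752568
```

View pics/s2.png

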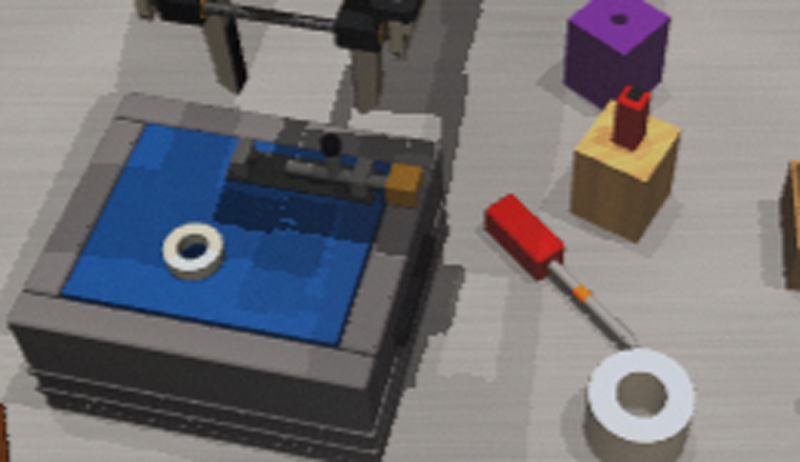

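Run:
```python
from rig import r
from h import *
o=r.get_obs();w=r.get_image("wrist")
f=lambda u,v:(180+(u+.5)/2.8-.5,100+(v+.5)/2.8-.5)
for q in [(580,58),(630,75),(585,213),(527,190)]: print(np.round(watz(w,o,f(*q),25)))
print(goal(o,[439,222.7,200],np.radians(-32)))
```

```text
[513. 164.  25.]
[530. 143.  25.]
[473.  95.  25.]
[454. 121.  25.]
(array([76.4, -1. , 90.5]), np.float64(-1.7850836566424562))
```

The look-alike toppled by itself early on and lies low (z < 40 mm), clear of the stand. The bolt rod is visibly in the keeper. Now for the grasp.

```bash
python3 -m inch '[[60,40,0,10,-2],[60,76,-1,40,-2],[60,76,-1,80,-2],[60,76,-1,115,-2],[60,76,-1,145,-2],[60,76,-1,170,-2],[60,76,-1,187,-2],[60,76,-1,187,-2]]' && python3 -m inch '[[10,0,0,0,0],[10,0,0,0,0],[10,0,0,0,0],[10,0,0,0,0],[10,0,0,0,0],[10,0,0,0,0],[10,0,0,0,0]]' 25
```

```text
time: 9.05
position: [437.0, 221.7, 101.3]
eef_rot: [-0.0, 0.873, 0.487, -0.003]
force: [-0.4, -0.2, -0.1]
width: 59.9
grip_force: 0.0
time: 9.75
position: [439.5, 223.1, 105.3]
eef_rot: [0.0, 0.873, 0.488, 0.0]
force: [-1.6, -1.4, 5.2]
width: 23.9
grip_force: 25.0
```

```bash
python3 -m inch '[[10,0,0,-12,0],[10,0,0,-35,0],[10,0,0,-60,0],[10,0,0,-85,0],[10,0,0,-110,0],[10,0,0,-140,0],[10,0,0,-170,0],[10,0,0,-195,0],[10,0,0,-205,0],[10,0,0,-205,0]]'
python3 - <<'E'
from rig import r
from h import *
o=r.get_obs();print(o['joint_positions'],goal(o,[589.6,-127.9,308],np.radians(-32)),goal(o,[589.6,-127.9,308],np.radians(-57)))
E
```

```text
time: 10.75
position: [439.8, 223.1, 311.4]
eef_rot: [0.0, 0.873, 0.488, 0.001]
force: [0.1, 0.4, -0.3]
width: 23.6
grip_force: 25.0
[ 3.65496885e-01 -1.83476620e-01  1.62934854e+00 -4.97198273e-05
  1.69274371e+00  9.17520514e-01] (array([-220.4,  311.6,    3.4]), np.float64(0.371148364423334)) (array([-220.4,  311.6,    3.4]), np.float64(25.37108084289065))
```

```bash
python3 -m inch '[[10,-15,22,0,0],[10,-40,57,0,0],[10,-67,94,0,0],[10,-94,132,0,0],[10,-121,170,0,0],[10,-148,208,0,0],[10,-174,246,0,0],[10,-198,280,0,0],[10,-214,302,0,0],[10,-220,311,0,0]]'; python3 -m inch '[[10,0,0,15,0],[10,0,0,40,0],[10,0,0,40,0],[10,0,0,40,0]]'
python3 - <<'E'
from rig import r
from h import *
o=r.get_obs();print(o['position'])
T=[];
for n,(u0,u1,v0,v1) in {"scene":(185,275,120,260),"side":(290,390,60,170)}.items():
    p=r.get_image(n);k=4.2 if n=="scene" else 4.0
    T.append(cv2.resize(p['img'][v0:v1,u0:u1],None,fx=4,fy=4,interpolation=cv2.INTER_CUBIC))
h=max(t.shape[0] for t in T);T=[cv2.copyMakeBorder(t,0,h-t.shape[0],0,0,cv2.BORDER_CONSTANT) for t in T]
print([t.shape for t in T]);cv2.imwrite("pics/c4.png",np.hstack(T)[:,:,::-1])
E
```

```text
time: 11.75
position: [588.1, -130.0, 306.6]
eef_rot: [-0.001, 0.874, 0.486, -0.002]
force: [0.3, 0.5, -0.3]
width: 23.7
grip_force: 25.0
time: 12.15
position: [587.6, -125.9, 268.3]
eef_rot: [-0.001, 0.873, 0.488, -0.001]
force: [0.2, 1.3, -0.1]
width: 24.1
grip_force: 25.0
[ 587.62783057 -125.88569615  268.3204054 ]
[(560, 360, 3), (560, 400, 3)]
```

View pics/c4.png

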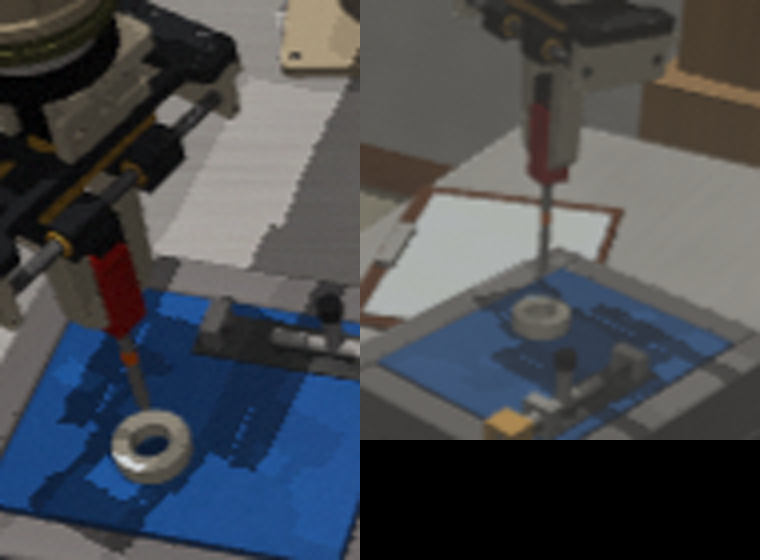

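Scene crop: tip (146,408), band (129,357), mouth centre (152,441). Side crop: tip (543,275), band (546,216), mouth (542,311).

```bash
cat >> h.py <<'E'
def tri(rs):
    A=sum(np.eye(3)-np.outer(q,q) for c,q in rs);b=sum((np.eye(3)-np.outer(q,q))@c for c,q in rs);return np.linalg.solve(A,b)
E
python3 - <<'E'
from rig import r
from h import *
s=r.get_image("scene");d=r.get_image("side");p=[]
for i in range(6):
    r.get_image("side");o=r.get_obs();p.append(o['position'])
print("TCP",np.mean(p,0),np.std(p,0))
a=lambda u,v:(185+u/4-.4,120+v/4-.4);b=lambda u,v:(290+(u-360)/4-.4,60+v/4-.4)
X={}
for n,us,ud in [("tip",(146,408),(543,275)),("band",(129,357),(546,216)),("mouth",(152,441),(542,311))]:
    X[n]=tri([ray(s,a(*us)),ray(d,b(*ud))]);print(n,X[n])
    print([atz(s,a(*us),z)[:2] for z in [X[n][2]]],[atz(d,b(*ud),X[n][2])[:2]])
dd=X['tip']-X['mouth'];print("tip-mouth",dd,"rod",X['band']-X['tip']);R=Rq(o['eef_rot']);print(R.T@dd)
E
```

```text
TCP [ 588.95141287 -127.43454428  270.5063987 ] [0.14509824 0.10845472 0.38439621]
tip [ 588.33150934 -124.8150335   175.77821506]
[array([ 587.63210555, -125.37056716])] [array([ 588.35094096, -123.66438925])]
band [ 589.19148995 -125.63793338  224.09096917]
[array([ 588.86489484, -125.88623913])] [array([ 589.17350131, -125.08204163])]
mouth [ 588.47890315 -126.94211402  143.57376482]
[array([ 587.64240178, -127.62587039])] [array([ 588.5424503 , -125.58910058])]
tip-mouth [-0.14739381  2.12708052 32.20445024] rod [ 0.85998061 -0.82289987 48.31275412]
[  1.73778066  -1.2261569  -32.20480506]
```

```bash
python3 -m inch '[[10,-1,1,8,0],[10,-1.3,1,18,0],[10,-1.3,1,24,0],[10,-1.3,1,24,0],[10,-1.3,1,24,0]]'
python3 - <<'E'
from rig import r
from h import *
T=[]
for n,(u0,u1,v0,v1) in {"scene":(198,248,200,250),"side":(310,360,102,152)}.items():
    p=r.get_image(n);T.append(cv2.resize(p['img'][v0:v1,u0:u1],None,fx=8,fy=8,interpolation=cv2.INTER_CUBIC))
o=r.get_obs();print(o['position'])
cv2.imwrite("pics/c5.png",np.hstack(T)[:,:,::-1])
E
```

```text
time: 13.15
position: [588.5, -129.1, 245.1]
eef_rot: [-0.0, 0.873, 0.488, -0.0]
force: [0.1, 0.0, 0.0]
width: 23.9
grip_force: 25.0
[ 588.96703652 -129.19838523  245.98911272]
```

View pics/c5.png

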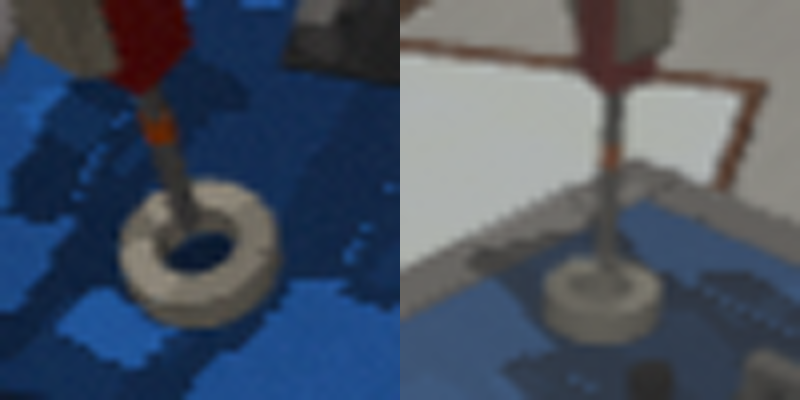

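Scene crop: tip (187,222), band (160,130), mouth centre (198,240). Side crop: tip (607,262), band (610,155), mouth centre (603,284). The tip is a few mm above the mouth and slightly off.

Run:
```python
from rig import r
from h import *
s=r.get_image("scene");d=r.get_image("side");p=[]
for i in range(4): o=r.get_obs();p.append(o['position']);r.get_image("side")
print("TCP",np.mean(p,0))
a=lambda u,v:(198+u/8-.44,200+v/8-.44);b=lambda u,v:(310+(u-400)/8-.44,102+v/8-.44)
X={}
for n,us,ud in [("tip",(187,222),(607,262)),("band",(160,130),(610,155)),("mouth",(198,240),(603,284))]:
    X[n]=tri([ray(s,a(*us)),ray(d,b(*ud))]);print(n,X[n])
# outer ring ellipse in each, fitted by projecting a 46 mm ring at candidate centre
for n,pp,f0,sz in [("scene",s,(198,200),None),("side",d,(310,102),None)]:
  for c in [(588.5,-127),(589.6,-128)]:
    P=np.array([[c[0]+23*np.cos(t),c[1]+23*np.sin(t),145] for t in np.linspace(0,6.28,60)]+[[c[0],c[1],145]])
    q=cv2.projectPoints(P,np.array(pp['rvec'],float),np.array(pp['tvec'],float),np.array(pp['K']),None)[0][:,0]
    q=(q-f0+.44)*8+([400,0] if n=="side" else [0,0]);print(n,c,"ring box",q[:-1].min(0),q[:-1].max(0),"centre",q[-1])
R=Rq(o['eef_rot']);w=X['mouth']-X['tip'];print(w,R.T@w)
```

```text
TCP [ 589.01530469 -129.17523713  246.0985908 ]
tip [ 588.62276548 -128.86666361  153.54700179]
band [ 589.73549494 -128.28849618  199.09116011]
mouth [ 588.84259639 -127.10595731  144.70411485]
scene (588.5, -127) ring box [122.05923232 179.53388743] [280.0206634  306.01486138] centre [201.20204802 241.80606815]
scene (589.6, -128) ring box [118.0823316  182.50858283] [276.1803171  309.17340725] centre [197.29520916 244.8706051 ]
side (588.5, -127) ring box [547.57135312 253.46728072] [665.1178312 310.7101914] centre [606.3070422  281.63437674]
side (589.6, -128) ring box [546.375134   251.73785153] [663.80872931 308.8714417 ] centre [605.05496966 279.85159688]
[ 0.21983091  1.7607063  -8.84288693] [ 1.61330866 -0.7407816   8.84271109]
```

```bash
python3 -m inch '[[10,1.2,-0.6,0,0],[10,1.2,-0.6,4,0],[10,1.2,-0.6,12,0],[10,1.2,-0.6,22,0],[10,1.2,-0.6,32,0],[10,1.2,-0.6,42,0],[10,1.2,-0.6,50,0],[10,1.2,-0.6,53,0],[10,1.2,-0.6,53,0],[10,1.2,-0.6,53,0]]'
python3 - <<'E'
from rig import r
from h import *
T=[]
for n,(u0,u1,v0,v1) in {"scene":(198,248,200,250),"side":(310,360,102,152)}.items():
    p=r.get_image(n);T.append(cv2.resize(p['img'][v0:v1,u0:u1],None,fx=8,fy=8,interpolation=cv2.INTER_CUBIC))
p=[]
for i in range(4): o=r.get_obs();p.append(o['position']);r.get_image("side")
print("TCP",np.mean(p,0),o['force'])
cv2.imwrite("pics/c6.png",np.hstack(T)[:,:,::-1])
E
```

```text
time: 14.55
position: [589.2, -127.9, 193.1]
eef_rot: [0.0, 0.873, 0.488, 0.0]
force: [-0.7, -0.2, -0.6]
width: 24.0
grip_force: 25.0
TCP [ 589.2725969  -127.91234589  193.3076423 ] [-0.1782958  -0.76297656 -1.37178957]
```

View pics/c6.png

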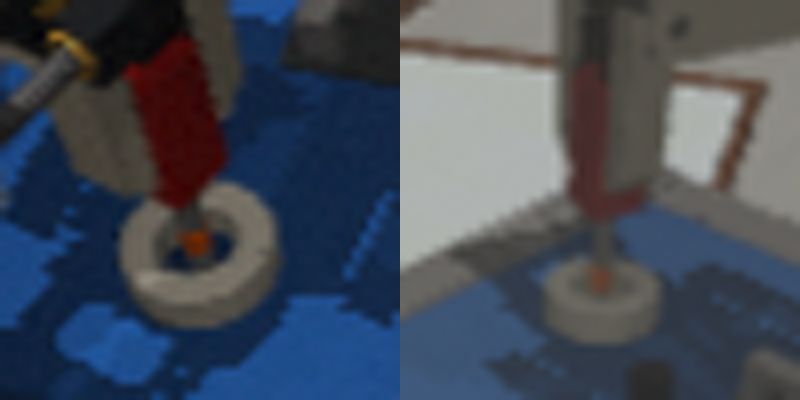

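The band is at scene crop (197,243) and side crop (601,278), both inside the port mouth ring (about (198,241) and (603,282)).

Run:
```python
from rig import r
from h import *
s=r.get_image("scene");d=r.get_image("side");o=r.get_obs()
a=lambda u,v:(198+u/8-.44,200+v/8-.44);b=lambda u,v:(310+(u-400)/8-.44,102+v/8-.44)
def oc(p,u0,v0,x0,x1,y0,y1):
    im=cv2.resize(p['img'][v0:v0+50,u0:u0+50],None,fx=8,fy=8,interpolation=cv2.INTER_CUBIC).astype(int)[y0:y1,x0:x1]
    m=np.clip(im[:,:,0]-im[:,:,2]-35,0,None)*(im[:,:,0]>100 if u0==198 else 1);ys,xs=np.nonzero(m);return xs.mean()+x0,ys.mean()+y0,np.ptp(xs),np.ptp(ys)
B1=oc(s,198,200,170,225,215,270);B2=oc(d,310,102,180,225,255,300);print(B1,B2)
for bs,bd in [((197,243),(601,278)),(B1[:2],(B2[0]+400,B2[1]))]:
    print("band",tri([ray(s,a(*bs)),ray(d,b(*bd))]))
for ms,md in [((198,240),(603,284)),((198.5,242.5),(603.5,282.5))]: print("mouth",tri([ray(s,a(*ms)),ray(d,b(*md))]))
```

```text
(np.float64(198.1153846153846), np.float64(237.8846153846154), np.int64(11), np.int64(8)) (np.float64(201.01476014760146), np.float64(281.50553505535055), np.int64(17), np.int64(18))
band [ 590.50752331 -127.30463709  146.32645864]
band [ 589.30662326 -126.60734839  146.07195253]
mouth [ 588.84259639 -127.10595731  144.70411485]
mouth [ 589.24373799 -127.27513627  144.7635019 ]
```

```bash
python3 -m inch '[[10,0,0,1.2,0],[10,0,0,2.5,0],[10,0,0,2.5,0],[10,0,0,2.5,0],[10,0,0,2.5,0],[10,0,0,2.5,0]]' && python3 -c "
from rig import r
print(r.hand_in())"
```

```text
time: 15.55
position: [589.0, -127.8, 190.2]
eef_rot: [0.0, 0.873, 0.488, 0.0]
force: [1.0, 0.3, -0.8]
width: 23.9
grip_force: 25.0
the job is handed in; nothing more can be done
None
```

I handed the job in with the bolt pushed to its hard stop and the probe held upright in the port. From the images, its band is within about 2 mm of the mouth's height and 1–2 mm of centre. The arm touched none of the bystanders, though the larger look-alike probe toppled by itself early on and the final images did not recheck the bystanders.

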